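# Lever the clipped-in empty pot out of the carrier and nest it with the empties

## Robot

A 6-joint arm with a two-finger parallel gripper is mounted at the origin on the work surface. World frame = base frame: x ahead of the robot, y to its left, z up, the work surface at z = 0. Lengths are in mm, angles in rad, forces in N, time in s.
With the tool pointing down it reaches from about 275 to 825 mm from the base axis. Payload 4.9 kg.
Tool frame: the origin (TCP) lies midway between the tips of the shut fingers; the grasp point (between the pads) lies 19 mm behind it (ctrl.tcp_to_grasp is the distance from the TCP to the grasp point, in mm); z points along the fingers, x is the direction in which the jaws open and shut, and the axes are right-handed (so a half turn about z gives the same grasp; the last joint's range is limited). The gripper opens to 85 mm and grips with 20 to 120 N. Pads are 22 mm wide; open, the fingers measure 114 mm over their backs; the gripper's body (76 mm by 85 mm) begins 54 mm behind the grasp point. The pads swing forward as they close: fully open they stand 13 mm farther back than shut.
Start: joints at [1.054, 0.326, -0.193, 1.052, 0, 1.437], TCP at [205.432, 510.212, 231.281] pointing down, gripper open.
Joint ranges: [-2.65, 2.65], [-0.97, 1.79], [-1.3, 1.35], [-1.93, 2.1], [-1.47, 1.37], [-3.14, 3.14]. Speed limits (rad/s): [2.57, 2.57, 3.14, 3.14, 3.14, 3.14].

## Interface

Orientations are given as a 3x3 rotation matrix whose columns are the frame's x, y, z axes.
In Python, from rig import ctrl, hand, inverse_kinematics, camera gives the robot as it stands. Calls block until the motion is done:
- ctrl.move_to(position, orientation): joint-space move of the TCP to a pose.
- ctrl.line_to(position, rot=None, vel=150, contact_N=None): straight line of the TCP; rot=None keeps the orientation; vel is the mean speed in mm/s. With contact_N (N) it stops when the force on the tool has changed by that much, and returns True; else False.
- ctrl.set_joints(angles): joint-space move.
- hand.open_gripper() and hand.clamp(): open the fingers fully, or close them until they stop; the grip force is fixed at half the most.
- ctrl.wait(seconds).
- inverse_kinematics(position, orientation): joint angles nearest the present ones, or None.
- camera(name): name is "scene" or "top" or "wrist"; returns a dict with "img" (480x640x3 uint8, blue, green, red), "range_z" (480x640 float32, mm along the optical axis (not along the pixel's ray), 0 where there is no reading), "fx", "fy", "cx", "cy" (pixels), "cam_to_world" (4x4, takes a point from camera to world coordinates). Camera axes: x right, y down, z forward; pixel columns grow to the right and rows downward; lengths in mm; the calibration is good to about 2 mm. A picture is of the moment at which its call begins.
A pose or a line that the arm cannot do raises ctrl.Unreachable and nothing moves.
- ctrl.close_job(): hands the job in, once; it reports no verdict.
Readings, each from a call of its own:
- ctrl.current_time(): time.
- ctrl.current_joint_positions(): joint angles.
- ctrl.current_qvel(): joint speeds.
- ctrl.current_effort(): joint torques, N m.
- ctrl.current_ee_pos(): TCP position.
- ctrl.current_eef_rot(): TCP orientation.
- ctrl.current_ft_force(): force on the tool from outside, world axes, zero at the start.
- ctrl.current_wrist_torque(): the same for the moment, N m.
- ctrl.current_opening(): opening from 0.0 (shut) to 1.0 (fully open).
Only numpy, scipy, OpenCV 4.12 (cv2) and the standard library are available. Lean on these libraries where they do the work, as an engineer would, in place of code of your own. Each camera call takes 0.05 s, during which the arm holds its last target. There are 200 camera calls.

## Task

One of the three pots in the black carrier is empty; it sits flush and is held down by a sprung two-tipped clip. Slide the widger's blade through the slot in front of that pot until it is well under the rim, lever the pot up with it until the clip snaps under the rim and holds it up by itself, and lay the widger flat on the bench. Then nest the empty pot upright and fully home in the standing stack of empties, leaving the planted pots seated and the sprayer and feed jar where they stand.

Things in the scene. Friction and masses are not known exactly. Their poses are not given: they have to be found in the camera images.
- carrier: Fixed black carrier: deck top 80 mm up, x from -70 (front) to +50 mm, 270 wide in y. Origin on the bench under the middle cell. Cells at y = -85, 0, +85 mm, 66 mm across; beside them the deck is 3 mm lower. A seated pot's rim is flush, its origin 20 mm above the carrier's. A white sprung fork at each cell's front overlaps the rim with two 12 mm balls astride the slot; it stands 14 mm above deck.
- slot0 (a point): Slot in the carrier's front at the cell at y = -85 mm: 24 mm wide, flat yellow floor 68.5 mm above the bench, 5.5 mm below the underside of a seated pot's rim; open in front, and above but for the fork's thin bar (88 mm up, seen only). Point: middle of the floor's front edge, the fulcrum, 70 mm in front of the pot's axis; the floor runs 37 mm in. Axes as the carrier.
- slot1 (a point): Slot in the carrier's front at the cell at y = 0 mm: 24 mm wide, flat yellow floor 68.5 mm above the bench, 5.5 mm below the underside of a seated pot's rim; open in front, and above but for the fork's thin bar (88 mm up, seen only). Point: middle of the floor's front edge, the fulcrum, 70 mm in front of the pot's axis; the floor runs 37 mm in. Axes as the carrier.
- slot2 (a point): Slot in the carrier's front at the cell at y = +85 mm: 24 mm wide, flat yellow floor 68.5 mm above the bench, 5.5 mm below the underside of a seated pot's rim; open in front, and above but for the fork's thin bar (88 mm up, seen only). Point: middle of the floor's front edge, the fulcrum, 70 mm in front of the pot's axis; the floor runs 37 mm in. Axes as the carrier.
- empty_pot: Empty round terracotta-coloured pot, 60 mm high, 45 g, in any cell; origin at centre of underside, z to its mouth. Outer radius 14 mm at foot, 25 at height 54; wall 2, foot 20 thick. Rolled rim 6 mm thick, 64 mm outer diameter, underside at height 54. Front of rim raised 8 mm (some 10 N), pivoting on its back, it snaps free: the clip then holds it tipped back 0.23 rad, rim sides 6 mm above deck.
- planted_pot0: Same pot filled with dark soil and a small seedling (25 mm high), in another cell; origin at the centre of its underside. To be left seated.
- planted_pot1: Same pot filled with dark soil and a small seedling (25 mm high), in another cell; origin at the centre of its underside. To be left seated.
- stack: Two empty pots of the same shape already nested, standing loose on the bench, mouth up, 80 mm high; origin at the centre of the underside, z up. Each nested pot sits 20 mm higher than the one below, so the next pot, fully home, has its origin 40 mm above this origin; sideways play about 1 mm.
- widger: The lever tool, lying on the bench: wooden handle 65 long, 16 wide, 20 mm high from x = -65 to 0 mm, and a flat steel blade 14 wide, 3 mm thick, from x = 0 to x = +90 mm (its tip), its mid-plane 10 mm above the origin. Origin on the underside at the handle's front end; x points to the tip, z up. 90 g.
- widger_grip (a point): Point to grip the widger: inside the handle, at x = -30 mm, 10 mm above its underside; centre of mass near it. Axes as the widger.
- sprayer: White spray bottle with green head, 68 mm diameter, 166 mm high, origin at the centre of its underside. To be left alone.
- feed_jar: White plant-feed jar with green cap, 68 mm diameter, 85 mm high, origin at the centre of its underside. To be left alone.
There are look-alikes about, which are no part of the job. What is shaped like the stack but blue or pink is not meant. What is shaped like the empty_pot but yellow is not meant.

How it is judged (in metres and radians):
On the way, in this order (a step that is already met when the one before it is completed fails the run):
1. the widger lifts the empty pot against its clip, the fingers not touching it (z of empty_pot in the frame of carrier above 0.0225 m and contact force between widger and empty_pot above 0.3 N and contact force between the fingers and empty_pot below 0.1 N), for 0.02 s.
2. the empty pot stays up on its clip in the carrier, touched by neither widger nor fingers (z of empty_pot in the frame of carrier above 0.0255 m and horizontal distance between empty_pot and carrier below 0.13 m and contact force between each of widger, the fingers and empty_pot below 0.05 N and linear speed of empty_pot below 0.02 m/s), for 0.3 s.
At the end, for the whole second after the job is handed in: Empty pot in the stack: centred within 4 mm, 40 +- 4 mm above the stack's foot, within 0.1 rad of its axis, at rest; stack upright on the bench (0.1 rad); widger flat at rest on the bench; planted pots moved under 8 mm, sprayer and jar under 30 mm (horizontal distance between empty_pot and stack below 0.004 m and z of empty_pot in the frame of stack between 0.036 and 0.044 m and angle between the z axis of empty_pot and the z axis of stack, either way round below 0.1 rad and angle between stack's own z axis and vertical below 0.1 rad and height (world z) of stack below 0.006 m and linear speed of each of empty_pot, widger below 0.02 m/s and height (world z) of widger_grip below 0.03 m and angle between widger's own x axis and vertical between 1.4 and 1.74 rad and distance of each of planted_pot0, planted_pot1 from where it was at the start of the episode below 0.008 m and distance of each of sprayer, feed_jar from where it was at the start of the episode below 0.03 m); the robot touches nothing.
It fails at once if a planted pot is levered out or knocked out of its cell (distance of any of planted_pot0, planted_pot1 from where it was at the start of the episode above 0.02 m).
It fails at once if the sprayer or the feed jar is knocked over (angle between any of sprayer, feed_jar's own z axis and vertical above 0.5 rad).
It also fails if it takes over 72 s, if anything falls off the work surface, if the arm or the gripper's body presses on something with over 40 N, if the wrist force passes 120 N, or if a joint passes its speed limit or range.

## Working session

There is one attempt and no reset: what is moved stays moved. The work goes in short steps, each a Python script; the robot and the scene stay as the last script left them, time stands still between calls to the robot, and variables do not carry over. Pictures are saved under pics/ and viewed, about 8 in all and at most 12, crops included, and the job is handed in when it is done.

```bash
mkdir -p pics; ls
cat > h.py <<'E'
import numpy as np, cv2
from rig import ctrl, hand, inverse_kinematics, camera
def cloud(c):
    z=c["range_z"].astype(float); v,u=np.mgrid[:z.shape[0],:z.shape[1]]
    p=np.stack([(u-c["cx"])/c["fx"]*z,(v-c["cy"])/c["fy"]*z,z],-1)
    T=np.array(c["cam_to_world"]); w=p@T[:3,:3].T+T[:3,3]; w[z<=0]=np.nan
    return w
def save(c,n): np.savez("pics/"+n,**c); cv2.imwrite(f"pics/{n}.png",c["img"])
E
python3 - <<'E'
from h import *
print(ctrl.current_time())
for n in("top","scene"):
    c=camera(n); save(c,n+"0"); print(n,np.round(c["cam_to_world"],2).tolist(),c["fx"])
a=cv2.imread("pics/top0.png")
E
```

```text
pics
0.0
top [[-0.01, -0.99, 0.11, 503.05], [-1.0, 0.01, 0.04, -11.31], [-0.04, -0.1, -0.99, 976.33], [0.0, 0.0, 0.0, 1.0]] 461.01507497488564
scene [[-0.61, 0.67, -0.43, 1164.25], [0.79, 0.52, -0.31, 439.63], [0.01, -0.53, -0.85, 1251.07], [0.0, 0.0, 0.0, 1.0]] 579.93737941291
```

View pics/top0.png

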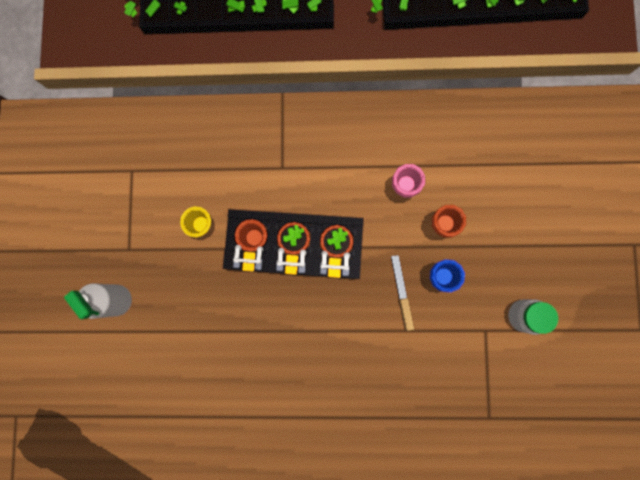

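View pics/scene0.png

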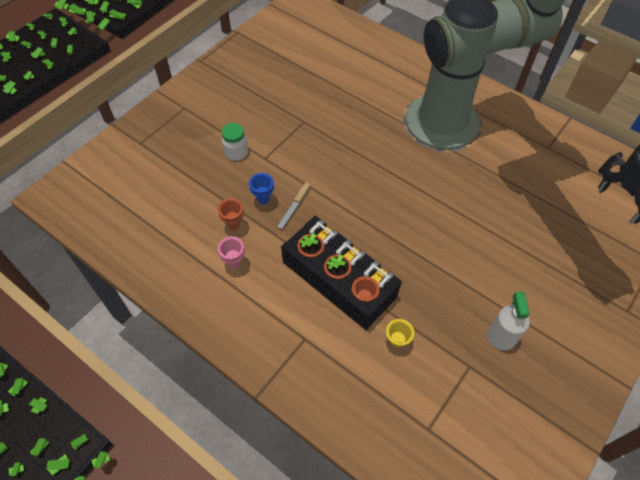

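Top view: the empty terracotta pot is at (251,235), the left cell (+y, slot2), with planted pots at (293,238) and (337,240). Stack candidates are terracotta (449,221), blue (447,276) and pink (408,181). The terracotta one fits, because blue and pink are excluded; yellow (196,222) is a decoy pot. The widger is at (402,292), the sprayer at (97,300) and the jar at (535,317). Next I'll measure these and confirm with a crop.

```bash
cat > m.py <<'E'
from h import *
def load(n): return dict(np.load(f"pics/{n}.npz"))
def circ(p):
    A=np.c_[2*p,np.ones(len(p))]; s=np.linalg.lstsq(A,(p**2).sum(1),rcond=None)[0]; return s[:2],np.sqrt(s[2]+s[0]**2+s[1]**2)
def rect(p): return cv2.minAreaRect(p.astype(np.float32))
E
python3 - <<'E'
from m import *
for n in("top0","scene0"):
    c=load(n); w=cloud(c); hsv=cv2.cvtColor(c["img"],cv2.COLOR_BGR2HSV); H,S,V=[hsv[...,i].astype(int) for i in range(3)]
    X,Y,Z=w[...,0],w[...,1],w[...,2]
    roi=(X>250)&(X<800)&(abs(Y)<450)
    bench=roi&(Z<8)&(Z>-8); print(n,"bench z",np.median(Z[bench]), (bench.sum()))
    red=((H<9)|(H>176))&(S>150)&(V>90)&roi
    k,l,st,ce=cv2.connectedComponentsWithStats((red&(Z>45)).astype(np.uint8))
    for i in range(1,k):
        if st[i,4]>60:
            p=w[l==i]; zt=np.percentile(p[:,2],90); r=p[p[:,2]>zt-5]
            print(" red",ce[i].round(),st[i,4],"ztop",zt.round(1),"circ",circ(r[:,:2]),"bbox mid",(r.min(0)+r.max(0))[:2]/2,np.ptp(r,axis=0)[:2])
    deck=roi&(V<50)&(Z>68)&(Z<90); p=w[deck]; print(" deck",rect(p[:,:2]),np.median(p[:,2]))
    yel=roi&(H>20)&(H<32)&(S>180)&(V>150)&(Z>55)&(Z<80)
    k,l,st,ce=cv2.connectedComponentsWithStats(yel.astype(np.uint8))
    for i in range(1,k):
        if st[i,4]>20: print(" yel",ce[i].round(),w[l==i].mean(0).round(1))
    wid=(Z>5)&(Z<28)&roi&(X>350)&(X<620)&(Y<-100)&(Y>-300)
    k,l,st,ce=cv2.connectedComponentsWithStats(wid.astype(np.uint8))
    for i in range(1,k):
        if st[i,4]>60: p=w[l==i]; print(" low",ce[i].round(),st[i,4],rect(p[:,:2]),p[:,2].max())
c=load("top0")["img"]
cv2.imwrite("pics/crop0.png",cv2.resize(c[150:345,170:480],None,fx=2.5,fy=2.5,interpolation=cv2.INTER_CUBIC))
E
```

```text
top0 bench z 0.3444101593266282 97814
 red [448. 220.] 548 ztop 80.7 circ (array([ 645.54315571, -230.89297371]), np.float64(26.965365234442817)) bbox mid [ 645.62954474 -230.74663816] [59.79612682 59.90313165]
 red [249. 233.] 580 ztop 81.1 circ (array([621.90845997, 158.039239  ]), np.float64(27.671257103091516)) bbox mid [622.12403284 158.38797533] [62.16800295 62.09083227]
 red [286. 238.] 180 ztop 82.0 circ (array([614.83916797,  73.77699449]), np.float64(28.403383090933186)) bbox mid [614.96004114  82.23287973] [62.02285157 43.56995953]
 red [305. 236.] 95 ztop 81.2 circ (array([616.28537718,  69.97215667]), np.float64(25.570833284303525)) bbox mid [618.76358063  52.59474173] [50.24266636 23.56202781]
 red [329. 240.] 182 ztop 81.7 circ (array([607.94772148, -10.81517174]), np.float64(28.190705463865225)) bbox mid [608.07368481  -2.15054761] [61.5462194  42.88842642]
 red [349. 240.] 89 ztop 81.3 circ (array([609.26777762, -14.36540761]), np.float64(25.618419587611736)) bbox mid [611.70160773 -31.92793221] [49.37475639 19.28814882]
 deck ((603.37548828125, 75.15037536621094), (
[... 904 characters left out ...]
2479192,  75.1783878 ]), np.float64(28.38032216297033)) bbox mid [617.25803559  76.25831669] [56.72914384 60.67210173]
 red [365. 288.] 337 ztop 82.0 circ (array([620.70073294, 158.89331531]), np.float64(27.7957983929845)) bbox mid [620.88167928 158.03956752] [60.80519289 63.26451172]
 deck ((603.9700927734375, 75.77143859863281), (270.5605773925781, 122.9499282836914), 85.4415512084961) 78.89804665064378
 yel [322. 234.] [558.9  -9.8  69.3]
 yel [349. 255.] [565.9  75.6  69.5]
 yel [377. 276.] [572.9 160.5  69.7]
 yel [400. 331.] [650.1 277.7  60. ]
 low [295. 204.] 335 ((501.6777038574219, -148.39230346679688), (165.24481201171875, 26.208484649658203), 8.420519828796387) 27.357348511180135
```

View pics/crop0.png

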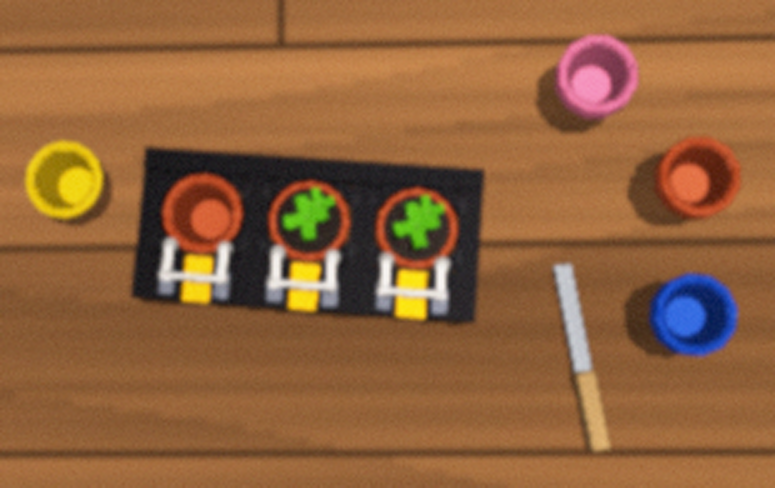

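The crop confirms that the stack is the terracotta one, at crop pixel (698,178), and that the empty pot is in the left cell (202,212). Next step is picking up the widger.

```bash
cat >> h.py <<'E'
YAW=-0.083; cx=np.array([np.cos(YAW),np.sin(YAW),0]); cy=np.array([-np.sin(YAW),np.cos(YAW),0]); ez=np.array([0,0,1.])
POT=np.array([621.3,158.5,0]); SLOT=POT-70*cx+68.5*ez; STACK=np.array([645.8,-230.2,0])
def R(yaw,pitch=0,s=1):
    """tool for object x axis along yaw, pitched up by pitch; jaws along object y (sign s)"""
    x=np.array([np.cos(yaw)*np.cos(pitch),np.sin(yaw)*np.cos(pitch),np.sin(pitch)])
    y=np.array([-np.sin(yaw),np.cos(yaw),0]); z=-np.cross(x,y)
    return np.c_[s*y,np.cross(z,s*y),z]
E
python3 - <<'E'
from h import *
print(np.round(ctrl.current_eef_rot(),2).tolist())
wy=np.deg2rad(9.0); g=np.array([465.7,-152.4,0])
for s in(1,-1):
    for nm,p,r in(("pick",g+3*ez,R(wy,0,s)),("lever0",SLOT-75*cx-5.5*ez,R(YAW,0,s)),("lever1",SLOT-72*cx-36*ez,R(YAW,.4,s)),("pot",POT+70*ez,R(YAW,-.23,s)),("lay",np.array([380,60,3.]),R(YAW,0,s)),("stack",STACK+110*ez,R(YAW,0,s)),("stackhi",STACK+190*ez,R(YAW,0,s))):
        q=inverse_kinematics(p,r); print(s,nm,None if q is None else np.round(q,2))
E
```

```text
[[0.37, 0.93, -0.0], [0.93, -0.37, -0.0], [-0.0, -0.0, -1.0]]
1 pick [-0.47  0.5  -0.62  0.45  0.   -0.62]
1 lever0 [ 0.2   0.43 -0.53  0.61  0.    0.28]
1 lever1 [ 0.28  0.35 -0.94 -0.1  -0.14  0.34]
1 pot [0.11 0.8  0.16 1.16 0.04 0.19]
1 lay [-0.04  0.37 -0.88  0.32  0.    0.05]
1 stack [-0.45  0.67  0.04  0.95  0.   -0.37]
1 stackhi [-0.45  0.61  0.15  1.11  0.   -0.37]
-1 pick [-0.47  0.5  -0.62  0.45  0.    2.52]
-1 lever0 [ 0.2   0.43 -0.53  0.61  0.   -2.86]
-1 lever1 [ 0.28  0.35 -0.94 -0.1  -0.14 -2.81]
-1 pot [ 0.11  0.8   0.16  1.16  0.04 -2.95]
-1 lay [-0.04  0.37 -0.88  0.32  0.   -3.09]
-1 stack [-0.45  0.67  0.04  0.95  0.    2.77]
-1 stackhi [-0.45  0.61  0.15  1.11  0.    2.77]
```

Run:
```python
from h import *
wy=np.deg2rad(9.0); g=np.array([465.7,-152.4,0]); r=R(wy)
ctrl.move_to(g+120*ez,r); ctrl.line_to(g+25*ez,vel=250)
print("contact",ctrl.line_to(g+3*ez,vel=60,contact_N=6), ctrl.current_ee_pos())
hand.clamp(); print(ctrl.current_opening(),ctrl.current_ft_force())
ctrl.line_to(g+150*ez,vel=200)
# present above open bench, level, along carrier x, then look
p=SLOT-180*cx; p[2]=130
ctrl.move_to(p,R(YAW)); print("t",ctrl.current_time(),ctrl.current_opening(),ctrl.current_ft_force())
for n in("top","scene"): save(camera(n),n+"1")
from m import *
for n in("top1","scene1"):
    c=load(n); w=cloud(c); d=(w-p); a=d@cx; b=d@cy; z=w[...,2]
    m=(a>38)&(a<150)&(abs(b)<18)&(z>105)&(z<165)
    q=np.c_[a[m],b[m],z[m]]; print(n,m.sum(),rect(q[:,:2]),q[:,0].max(), np.polyfit(q[:,0],q[:,2],1),np.polyfit(q[:,0],q[:,1],1))
a=load("top1")["img"][200:400,150:450]; b=load("scene1")["img"][120:320,250:550]
cv2.imwrite("pics/held.png",np.hstack([cv2.resize(i,(400,267)) for i in(a,b)]))
```

```text
contact False [ 465.45562471 -152.3132174     2.8098005 ]
0.17328909951761967 [-7.92645185e-01 -2.79707507e-03  4.60919768e+00]
t 6.525 0.17081560547308228 [-0.349497   -0.68385962 -0.76358824]
top1 356 ((79.25639343261719, 0.1230006217956543), (82.40772247314453, 14.428332328796387), 0.39490807056427) 120.44664741435074 [4.22469021e-04 1.38148005e+02] [ 0.00948518 -0.80917244]
scene1 177 ((79.30838012695312, 0.7072477340698242), (82.46784210205078, 15.391744613647461), 1.7154474258422852) 120.43487634763781 [2.91118865e-03 1.38252517e+02] [ 0.01269823 -0.79169996]
```

View pics/held.png

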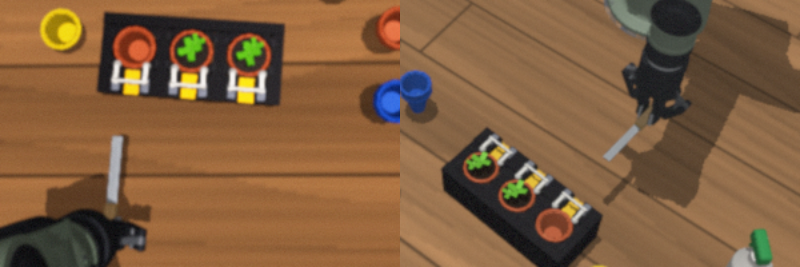

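The widger is held level, with its tip 120.4 mm ahead of the TCP at left-crop pixel (117,138). Next I'll lower it to touch the slot floor and slide it in.

Run:
```python
from h import *
def P(tip,z): return SLOT+(tip-120.4)*cx+(z-68.5)*ez
ctrl.move_to(P(-25,66),R(YAW)); 
ctrl.line_to(P(30,66),vel=100); ctrl.wait(.2)
f0=np.array(ctrl.current_ft_force())
print("down",ctrl.line_to(P(30,60),vel=12,contact_N=3),(ctrl.current_ee_pos()-SLOT).round(2),(np.array(ctrl.current_ft_force())-f0).round(2))
zc=ctrl.current_ee_pos()[2]; z=zc+.7
ctrl.line_to(P(30,z),vel=20); ctrl.wait(.2); f0=np.array(ctrl.current_ft_force())
print("in",ctrl.line_to(P(48,z),vel=15,contact_N=2.5),((ctrl.current_ee_pos()-SLOT)@cx+120.4).round(2),zc,(np.array(ctrl.current_ft_force())-f0).round(2),(np.array(ctrl.current_wrist_torque())).round(2),ctrl.current_time())
for n in("top","scene"): save(camera(n),n+"2")
a=cv2.imread("pics/top2.png")[190:300,200:320]; b=cv2.imread("pics/scene2.png")[220:340,310:430]
cv2.imwrite("pics/ins.png",np.hstack([cv2.resize(i,(390,390),interpolation=cv2.INTER_CUBIC) for i in(a,b)]))
```

```text
down True [-90.13   7.56  -6.48] [-0.28  0.9   6.08]
in True 47.28 62.01967557169462 [ 1.84 -0.85  1.83] [-0.02 -0.35  0.02] 9.8167
```

View pics/ins.png

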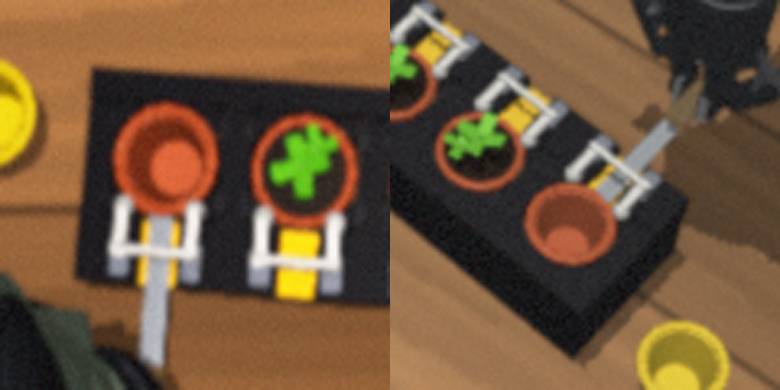

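Run:
```python
from h import *
tip=46.3; v=np.array([-(120.4-tip),-6.0])   # along cx, z
def pose(a): 
    c,s=np.cos(a),np.sin(a); return SLOT+(v[0]*c-v[1]*s)*cx+(v[0]*s+v[1]*c)*ez, R(YAW,a)
for a in np.arange(0,.345,.02):
    p,r=pose(a); ctrl.line_to(p,rot=r,vel=30)
    print(round(a,2),np.round(ctrl.current_ft_force(),1),np.round(ctrl.current_wrist_torque(),2),round(float(np.linalg.norm(ctrl.current_ee_pos()-p)),2))
print(ctrl.current_time())
for n in("top","scene"): save(camera(n),n+"3")
a=cv2.imread("pics/top3.png")[190:300,200:320]; b=cv2.imread("pics/scene3.png")[220:340,310:430]
cv2.imwrite("pics/lev.png",np.hstack([cv2.resize(i,(390,390),interpolation=cv2.INTER_CUBIC) for i in(a,b)]))
from m import *
w=cloud(load("top3")); d=w-POT; aa=d@cx; bb=d@cy; rr=np.hypot(aa,bb); m=(rr<34)&(rr>26)&(w[...,2]>70)
for lo in(-34,-20,-10,10,20): k=m&(aa>lo)&(aa<lo+12); print(lo,np.nanmedian(w[k][:,2]).round(1),k.sum())
```

```text
0.0 [1.9 0.6 3. ] [-0.01 -0.67 -0.02] 0.7
0.02 [ 1.  -0.4  2.7] [-0.06 -0.41 -0.02] 0.17
0.04 [0.9 0.2 2.6] [-0.04 -0.34 -0.  ] 0.32
0.06 [ 0.  -0.5  3.6] [-0.09 -0.29  0.  ] 0.18
0.08 [-0.2 -0.2  3.6] [-0.06 -0.38 -0.01] 0.12
0.1 [ 1.4 -0.3  3.9] [-0.04 -0.39  0.02] 0.28
0.12 [ 1.6 -0.2  3. ] [-0.1  -0.59 -0.05] 0.58
0.14 [ 3.  -0.1  4.6] [-0.07 -0.61 -0.02] 0.61
0.16 [ 2.9 -0.6  4.1] [-0.13 -0.62  0.03] 0.6
0.18 [1.7 0.1 4.1] [-0.03 -0.61 -0.05] 0.1
0.2 [1.7 0.5 4.4] [-0.04 -0.49  0.  ] 0.3
0.22 [-1.7  0.8  3.9] [-0.02 -0.24 -0.03] 0.87
0.24 [-1.9 -0.2  4.4] [ 0.03 -0.12 -0.06] 0.77
0.26 [-1.3 -0.6  4.5] [-0.05 -0.05  0.01] 0.5
0.28 [-1.1 -0.3  3.9] [-0.04 -0.07 -0.04] 0.26
0.3 [-1.  -0.4  4.3] [-0.06 -0.02 -0.01] 0.22
0.32 [-1.9 -0.3  4.2] [-0.01 -0.08  0.  ] 0.18
0.34 [-2.9 -0.6  3.8] [-0.02  0.01 -0.04] 0.18
14.4167
-34 89.5 74
-20 88.9 37
-10 87.6 39
10 82.2 45
20 80.2 87
```

View pics/lev.png

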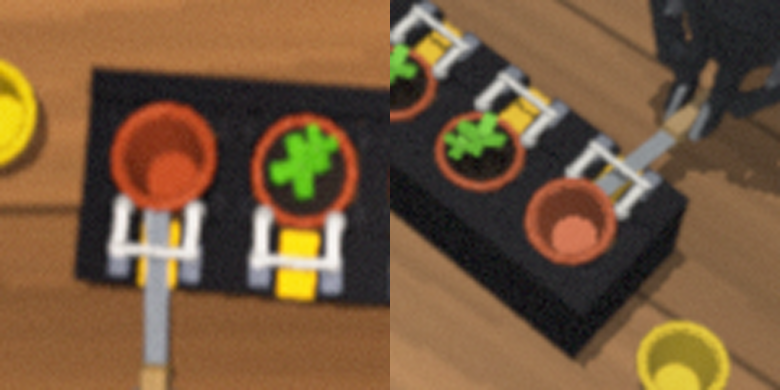

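Front of the rim is up about 10 mm (tilt ≈0.18). I'll lever a bit further so the snap is certain, then lower the blade a bit and check whether the pot stays up.

```bash
cat >> m.py <<'E'
def tilt(c):
    w=cloud(c); d=w-POT; a=d@cx; b=d@cy; hsv=cv2.cvtColor(c["img"],cv2.COLOR_BGR2HSV)
    rr=np.hypot(a-1,b); m=(rr<33)&(rr>27)&(w[...,2]>76)&((hsv[...,0]<9)|(hsv[...,0]>176))&(hsv[...,1]>150)
    q=np.linalg.lstsq(np.c_[a[m],b[m],np.ones(m.sum())],w[...,2][m],rcond=None)[0]
    return q.round(3),m.sum()
E
python3 - <<'E'
from m import *
tip=46.3; v=np.array([-(120.4-tip),-6.0])
def pose(a): 
    c,s=np.cos(a),np.sin(a); return SLOT+(v[0]*c-v[1]*s)*cx+(v[0]*s+v[1]*c)*ez, R(YAW,a)
def go(A):
  for a in A:
    p,r=pose(a); ctrl.line_to(p,rot=r,vel=40)
    print(round(a,2),np.round(ctrl.current_ft_force(),1),np.round(ctrl.current_wrist_torque()[1],2))
print(tilt(load("top2")),tilt(load("top3")),tilt(load("scene3")))
go([.37,.40,.43]); print(tilt(camera("top")),tilt(camera("scene")))
go([.37,.3,.24,.18]); print(tilt(camera("top")),tilt(camera("scene")),ctrl.current_time())
E
```

```text
(array([-9.0000e-03, -3.0000e-03,  8.0146e+01]), np.int64(191)) (array([-2.1500e-01,  9.0000e-03,  8.6441e+01]), np.int64(191)) (array([-2.0100e-01,  3.6000e-02,  8.5551e+01]), np.int64(108))
0.37 [-3.2  0.6  4.1] 0.09
0.4 [-2.6  0.2  3.9] 0.11
0.43 [-2.9  0.2  4.6] 0.18
(array([-2.0500e-01,  7.0000e-03,  8.6098e+01]), np.int64(194)) (array([-1.7500e-01,  9.0000e-03,  8.5757e+01]), np.int64(109))
0.37 [-0.1  0.7  2.8] -0.12
0.3 [ 0.9 -0.5  3.3] -0.34
0.24 [ 1.5 -0.1  2.1] -0.15
0.18 [1.4 0.7 1. ] -0.09
(array([-2.0500e-01,  9.0000e-03,  8.6021e+01]), np.int64(194)) (array([-1.9600e-01,  1.0000e-03,  8.6005e+01]), np.int64(99)) 16.525
```

The clip has snapped: the pot holds at 0.205 rad, rim centre 6 mm up, with the blade lowered. Now withdraw, check, and lay the widger down.

Run:
```python
from m import *
a=.18; ax=np.cos(a)*cx+np.sin(a)*ez
p=ctrl.current_ee_pos(); ctrl.line_to(p-25*ax,vel=60); 
p=p-25*ax-55*cx; ctrl.line_to(p,vel=120); ctrl.wait(.2)
print(tilt(camera("top")),ctrl.current_time())
L=np.array([380,60,0.])
ctrl.move_to(L+40*ez,R(YAW)); ctrl.line_to(L+8*ez,vel=100); ctrl.wait(.1)
print("lay",ctrl.line_to(L+1.5*ez,vel=15,contact_N=4),ctrl.current_ee_pos())
hand.open_gripper(); ctrl.line_to(L+130*ez,vel=250)
ctrl.move_to(POT-60*cx+230*ez,R(YAW))
c=camera("top"); save(c,"top4"); save(camera("scene"),"scene4"); c=camera("wrist"); save(c,"wr4"); print(tilt(load("top4")),tilt(load("scene4")),ctrl.current_time())
for n in("top4","scene4","wr4"):
    w=cloud(load(n)); z=w[...,2]; m=(w[...,0]>290)&(w[...,0]<530)&(w[...,1]>20)&(w[...,1]<110)&(z>5)&(z<30)
    if m.sum()>50: print(n,m.sum(),rect(w[m][:,:2]),z[m].max())
b=cv2.imread("pics/scene4.png")[150:350,300:500]
cv2.imwrite("pics/v4.png",np.hstack([cv2.resize(b,(390,390)),cv2.resize(cv2.imread("pics/wr4.png"),(400,390))]))
```

```text
(array([-2.0700e-01,  5.0000e-03,  8.6108e+01]), np.int64(199)) 17.9583
lay True [380.64228247  60.0065089    3.41078104]
(array([-2.15e-01, -2.00e-03,  8.62e+01]), np.int64(179)) (array([-2.0900e-01,  6.0000e-03,  8.5455e+01]), np.int64(107)) 21.8667
top4 574 ((403.70989990234375, 59.34857177734375), (78.91397857666016, 215.41275024414062), 86.98495483398438) 24.913656095310785
scene4 301 ((401.7131652832031, 64.96809387207031), (88.3463363647461, 204.42652893066406), 89.82345581054688) 26.265985019594154
wr4 2668 ((437.2615966796875, 56.11766052246094), (16.89584732055664, 127.79313659667969), 85.24737548828125) 22.359533932476097
```

View pics/v4.png

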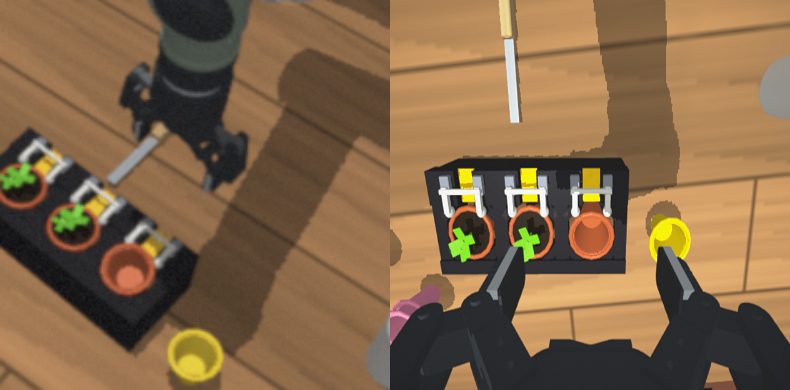

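Run:
```python
from m import *
ctrl.move_to(POT-15*cx+190*ez,R(YAW)); c=camera("wrist"); save(c,"wr5")
for n in("wr4","wr5","top4","scene4"):
    c=load(n); w=cloud(c); hsv=cv2.cvtColor(c["img"],cv2.COLOR_BGR2HSV); d=w-POT; a=d@cx; b=d@cy; z=w[...,2]
    pl=86.1-.21*a
    m=((hsv[...,0]<9)|(hsv[...,0]>176))&(hsv[...,1]>130)&(np.hypot(a,b)<38)&(abs(z-pl)<4)
    q=np.c_[a[m],b[m]]
    if m.sum()<40: continue
    print(n,m.sum(),circ(q),(q.min(0)+q.max(0))/2,np.ptp(q,axis=0),tilt(c))
```

```text
wr4 70 (array([2.42420066, 1.16921839]), np.float64(30.26175909744861)) [3.01231532 0.90385159] [62.06640308 62.54689337] (array([-1.6500e-01,  2.0000e-03,  8.4495e+01]), np.int64(51))
wr5 113 (array([3.20242734, 0.25215213]), np.float64(29.55535350446561)) [3.66583909 0.7988054 ] [61.1233494  62.80504105] (array([-1.7500e-01,  1.8000e-02,  8.4568e+01]), np.int64(79))
top4 341 (array([ 2.69646241, -0.10304038]), np.float64(27.56597923024553)) [ 3.61352829 -0.45788128] [61.69924998 62.12088354] (array([-2.15e-01, -2.00e-03,  8.62e+01]), np.int64(179))
scene4 202 (array([1.14649993, 0.57501956]), np.float64(27.321865587716626)) [0.08715725 0.35269622] [58.65584223 60.69982487] (array([-2.0900e-01,  6.0000e-03,  8.5455e+01]), np.int64(107))
```

Run:
```python
from m import *
r=R(YAW,-.15); tz=r[:,2]
C=POT+3.0*cx+1.0*cy+83.3*ez; T=C+11.8*tz
print(T)
ctrl.move_to(T-60*tz,r); ctrl.line_to(T-12*tz,vel=120); ctrl.wait(.1)
print("contact",ctrl.line_to(T,vel=25,contact_N=5),ctrl.current_ee_pos()-T,np.round(ctrl.current_ft_force(),1))
hand.clamp(); print(ctrl.current_opening(),np.round(ctrl.current_ft_force(),1),ctrl.current_time())
save(camera("wrist"),"wr6"); save(camera("scene"),"scene6")
b=cv2.imread("pics/scene6.png")[200:350,290:440]
cv2.imwrite("pics/v6.png",np.hstack([cv2.resize(b,(390,390)),cv2.resize(cv2.imread("pics/wr6.png"),(400,390))]))
```

```text
[622.61527764 159.39403499  71.63250128]
contact False [-0.10038397 -0.01381024 -0.22299076] [-0.4  0.2  0.3]
0.7008316060333614 [-2.6 -0.1  6.6] 24.2917
```

View pics/v6.png

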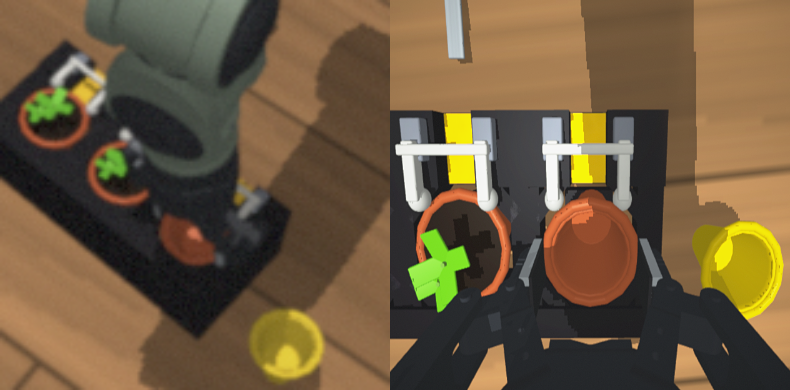

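Wrist view: both pads press on the sides of the empty pot's rim at about (532,270) and (650,270). The fork is free and the planted pots are untouched. Lift it and bring it above the stack.

Run:
```python
from m import *
p=ctrl.current_ee_pos(); ctrl.line_to(p+20*ez,vel=50); ctrl.line_to(p+120*ez,vel=200)
print(ctrl.current_opening(),np.round(ctrl.current_ft_force(),1))
ctrl.move_to(STACK+185*ez,R(YAW)); ctrl.wait(.2); print(ctrl.current_opening(),ctrl.current_time())
for n in("wrist","top","scene"): save(camera(n),n+"7")
for n in("wrist7","top7","scene7"):
    c=load(n); w=cloud(c); d=w-STACK; hsv=cv2.cvtColor(c["img"],cv2.COLOR_BGR2HSV); z=w[...,2]
    m=((hsv[...,0]<9)|(hsv[...,0]>176))&(hsv[...,1]>130)&(np.hypot(d[...,0],d[...,1])<60)
    for lo,hi in((60,84),(185,220)):
        k=m&(z>lo)&(z<hi); q=w[k]
        if len(q)<40: print(n,lo,len(q)); continue
        f=np.linalg.lstsq(np.c_[q[:,:2]-STACK[:2],np.ones(len(q))],q[:,2],rcond=None)[0]
        print(n,lo,len(q),"circ",circ(q[:,:2]),"z pct",np.percentile(q[:,2],[1,50,99]).round(1),"plane",f.round(3))
a=cv2.imread("pics/scene7.png")[130:290,150:310]
cv2.imwrite("pics/v7.png",np.hstack([cv2.resize(a,(390,390)),cv2.resize(cv2.imread("pics/wrist7.png"),(400,390))]))
```

```text
0.7038958309809308 [ 0.   0.5 -0.6]
0.6967888831685471 27.275
wrist7 60 86 circ (array([ 644.84907387, -232.0069972 ]), np.float64(25.04428937194948)) z pct [61.6 76.7 80.7] plane [-1.4500e-01  4.0000e-03  7.3965e+01]
wrist7 185 317 circ (array([ 644.33271235, -227.57309958]), np.float64(26.69119004703675)) z pct [185.8 195.7 199.2] plane [-9.20000e-02  2.50000e-02  1.94462e+02]
top7 60 222 circ (array([ 643.85173703, -228.50399686]), np.float64(24.912236179999493)) z pct [60.3 78.6 82.7] plane [-2.8000e-02  4.9000e-02  7.5315e+01]
top7 185 189 circ (array([ 641.22814031, -226.51760867]), np.float64(24.624676367012217)) z pct [187.5 198.  201.4] plane [-1.98000e-01  7.30000e-02  1.92966e+02]
scene7 60 222 circ (array([ 645.96705139, -228.48883343]), np.float64(26.134205301637717)) z pct [60.1 76.5 83.6] plane [1.5000e-02 4.6000e-02 7.4448e+01]
scene7 185 96 circ (array([ 643.96146117, -227.14923917]), np.float64(27.337968566410577)) z pct [185.9 195.6 200.9] plane [6.90000e-02 3.30000e-02 1.94749e+02]
```

View pics/v7.png

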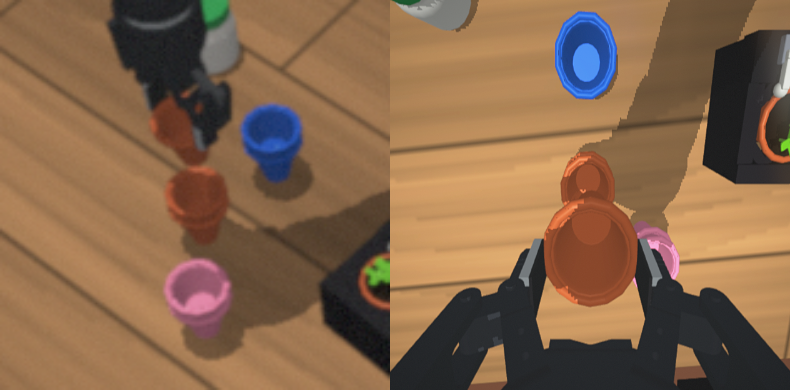

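```bash
cat >> m.py <<'E'
from scipy.optimize import least_squares
def rim(c,ctr,zlo,zhi):
    """fit outer rim top: ring of torus-like radius 29 mm mid, via sector tops"""
    w=cloud(c); hsv=cv2.cvtColor(c["img"],cv2.COLOR_BGR2HSV)
    m=((hsv[...,0]<9)|(hsv[...,0]>174))&(hsv[...,1]>120)&(w[...,2]>zlo)&(w[...,2]<zhi)&(np.hypot(w[...,0]-ctr[0],w[...,1]-ctr[1])<45)
    q=w[m]; mid=(q.min(0)+q.max(0))[:2]/2; ext=np.ptp(q[:,:2],axis=0)
    th=np.arctan2(q[:,1]-mid[1],q[:,0]-mid[0]); rr=np.hypot(*(q[:,:2]-mid).T); out=[]
    for t in np.arange(-np.pi,np.pi,np.pi/10):
        k=(th>=t)&(th<t+np.pi/10)&(rr>26)&(rr<34)
        if k.sum()>=2: out.append(np.r_[np.median(q[k][:,:2]-mid,axis=0),np.percentile(q[k][:,2],85)])
    out=np.array(out)
    f=least_squares(lambda s:out[:,:2]@s[:2]+s[2]-out[:,2],[0,0,100],loss="soft_l1").x if len(out)>5 else None
    return "mid",mid.round(1),"ext",ext.round(1),"plane",None if f is None else f.round(3),len(out)
E
python3 - <<'E'
from m import *
p=ctrl.current_ee_pos(); print(p)
for n in("wrist7","top7","scene7"): print(n,rim(load(n),p,186,215))
r=R(YAW,.08); ctrl.line_to(STACK+185*ez,rot=r,vel=50); ctrl.wait(.2)
for n in("wrist","top","scene"): c=camera(n); save(c,n+"8"); print(n,rim(c,p,186,215))
print("stack from start",rim(load("top0"),STACK,66,90),rim(load("scene0"),STACK,66,90)); print("seated",rim(load("top0"),POT,66,90),ctrl.current_time())
E
```

```text
[ 646.0781054  -229.4560912   185.04570827]
wrist7 ('mid', array([ 645.2, -228.3]), 'ext', array([60.9, 60.7]), 'plane', array([-5.40000e-02,  2.20000e-02,  1.97331e+02]), 20)
top7 ('mid', array([ 628.8, -219.8]), 'ext', array([29.5, 66.8]), 'plane', None, 2)
scene7 ('mid', array([ 645.6, -231. ]), 'ext', array([55.6, 60.8]), 'plane', array([-4.60000e-02,  4.70000e-02,  1.99364e+02]), 8)
wrist ('mid', array([ 643.7, -229.8]), 'ext', array([59.3, 61.8]), 'plane', array([2.90000e-02, 1.20000e-02, 1.97728e+02]), 18)
top ('mid', array([ 626.7, -223.5]), 'ext', array([24.4, 48.9]), 'plane', None, 0)
scene ('mid', array([ 643.5, -232.2]), 'ext', array([58.6, 56.8]), 'plane', array([3.60000e-02, 3.40000e-02, 1.99257e+02]), 9)
stack from start ('mid', array([ 645.6, -230.7]), 'ext', array([59.8, 59.9]), 'plane', array([-1.6e-02,  2.5e-02,  8.1e+01]), 20) ('mid', array([ 646. , -229.5]), 'ext', array([63.5, 60.2]), 'plane', array([3.9000e-02, 1.8000e-02, 8.1877e+01]), 20)
seated ('mid', array([623.1, 159.2]), 'ext', array([64.1, 66.5]), 'plane', array([-7.0000e-03, -2.0000e-03,  8.1187e+01]), 20) 28.025
```

Run:
```python
from m import *
r=R(YAW,.052); T=np.array([646.8,-230.4,0])
ctrl.line_to(T+170*ez,rot=r,vel=80); ctrl.line_to(T+132*ez,vel=100); ctrl.wait(.2)
print(ctrl.current_ee_pos(),"c",ctrl.line_to(T+82*ez,vel=25,contact_N=4),ctrl.current_ee_pos(),np.round(ctrl.current_ft_force(),1),np.round(ctrl.current_wrist_torque(),2),ctrl.current_time())
for n in("top","scene","wrist"): c=camera(n); save(c,n+"9"); print(n,rim(c,T,86,130))
```

```text
[ 647.40819531 -230.69227717  133.05488566] c True [ 646.9619318  -231.11505797   87.57160115] [-0.  -2.   3.1] [-0.35  0.05  0.01] 30.675
top ('mid', array([ 627.2, -223.9]), 'ext', array([27.2, 47.6]), 'plane', None, 0)
scene ('mid', array([ 647.1, -226.2]), 'ext', array([57.1, 72.6]), 'plane', array([ 8.0000e-02, -1.0000e-02,  1.0067e+02]), 10)
wrist ('mid', array([ 644.2, -230.2]), 'ext', array([59.5, 61.6]), 'plane', array([0.0000e+00, 1.6000e-02, 9.9791e+01]), 19)
```

It stopped right at the expected home depth, with the rim top at about 100 mm. Release and check.

Run:
```python
from m import *
hand.open_gripper(); p=ctrl.current_ee_pos(); r=ctrl.current_eef_rot(); ctrl.line_to(p-40*r[:,2],vel=80); ctrl.line_to(p+150*ez,vel=200)
ctrl.move_to(np.array([380,-60,330.]),R(0)); ctrl.wait(.3); print(ctrl.current_time())
for n in("top","scene"): c=camera(n); save(c,n+"10"); print(n,rim(c,STACK,86,115),rim(c,STACK,66,86))
a=cv2.imread("pics/top10.png")[150:345,180:580]; b=cv2.imread("pics/scene10.png")[100:360,190:510]
cv2.imwrite("pics/v10.png",np.hstack([cv2.resize(a,(400,390)),cv2.resize(b,(400,390))]))
for n in("top10","scene10"):
    w=cloud(load(n)); z=w[...,2]; m=(w[...,0]>300)&(w[...,0]<530)&(w[...,1]>20)&(w[...,1]<110)&(z>5)&(z<30)
    print(n,m.sum(),rect(w[m][:,:2]),z[m].max())
```

```text
34.0917
top ('mid', array([ 644.3, -229.5]), 'ext', array([58.5, 60.4]), 'plane', array([-9.0000e-03,  2.0000e-03,  1.0076e+02]), 20) ('mid', array([ 641.3, -226.7]), 'ext', array([50.9, 51.5]), 'plane', None, 3)
scene ('mid', array([ 644.8, -229.3]), 'ext', array([61.4, 61.4]), 'plane', array([3.70000e-02, 3.80000e-02, 1.00774e+02]), 20) ('mid', array([ 648.2, -226. ]), 'ext', array([54.8, 55.8]), 'plane', array([-1.9000e-02, -5.1000e-02,  8.1833e+01]), 7)
top10 566 ((403.6675720214844, 72.81280517578125), (189.0242462158203, 76.48152923583984), 5.397383213043213) 25.03436712854034
scene10 431 ((402.06103515625, 64.7178955078125), (89.826416015625, 202.67648315429688), 89.80477905273438) 26.931967972622942
```

View pics/v10.png

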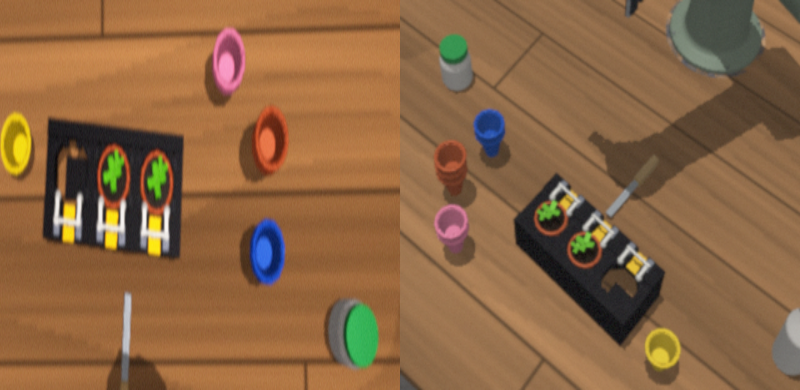

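The pot is upright in the stack. Its rim reads 100.8 mm against 81.0 mm for the bare stack in the same camera, so it is 20 mm up and fully home. The widger is flat, and the planted pots, sprayer and jar look undisturbed. Handing in.

```bash
python3 -c "
from rig import ctrl
ctrl.close_job(); print(ctrl.current_time())"
```

```text
the job is handed in; nothing more can be done
the job is handed in; nothing more can be done
```

The job is handed in, with the last check at about 34 s of the 72 s limit; no verdict is reported.

**What I did:** I slid the widger's blade through slot2 until it stopped against the empty pot's wall, well under the rim. I then levered it up to 0.43 rad. The clip held the pot by itself at about 0.21 rad with the rim centre 6 mm up, before and after I withdrew the blade. I laid the widger flat on the bench in front of the carrier, gripped the pot by its rim and nested it in the terracotta stack.

**Last checks:**
- **Nested pot:** its rim is 19.8 mm (top camera) and 18.9 mm (scene camera) above where the bare stack's rim was. That means fully home, within the allowed 4 mm.
- **Tilt:** about 0.01 rad in the top camera and 0.05 rad in the scene camera, inside the 0.1 limit. The scene camera read a similar tilt on the bare stack beforehand, so part of it is probably bias.
- **Centre:** the rim sits within 1–2 mm of the stack's centre as first measured. I did not measure the centring against the stack itself after release.
- **Widger:** flat on the bench by picture. My final depth fit of it was spoiled by bench noise and the arm's shadow, but the wrist-camera fit just after laying it down showed it flat.
- **Planted pots, sprayer and feed jar:** looked undisturbed in the final pictures, where the sprayer was only partly in view. I did not measure their positions again.

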